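# Run the half-loaded soap drying carousel and park it at the gate

### The job

Dry the green soap bars in the blower's air: by its red crank grip, turn the carousel anticlockwise (seen from above) up to 10 turns a minute and keep the tray within 2 turns a minute of that for seven seconds without a break, never letting it go above 16. Then bring it to a standstill with the red line on the tray at the orange gate post, within about 20 mm, and let go of the grip. Do not touch the tray or the bars on it, and leave the other things on the bench alone.

Things in the scene. Friction and masses are not known exactly. Their poses are not given: they have to be found in the camera images.
- stand: Fixed stand of the carousel: grey square foot 260 x 260 x 18 mm, dark steel column. Origin at the centre of its underside, on the table. Its place varies by about 90 mm in x and 240 mm in y, its yaw by 0.6 rad either way. The axle's top leans 6 degrees towards the stand's own -x side, so that side of the tray is the low one.
- axle (a point): Fixed point on the axle's line level with the middle of the crank grip, about 200 mm above the table (nothing solid is there; the crank arm's top is 32 mm below). Its z axis is the axle, pointing up, tilted 6 degrees from vertical; x and y span the plane in which the grip circles this point at 80 mm, and do not turn with the tray.
- handle (a point): Middle of the red crank grip, a free-spinning sleeve 32 mm in diameter and 55 mm long, standing parallel to the axle, 80 mm from it. The point is 25 mm below the sleeve's top and 32 mm above the crank arm. Its z axis points up along the sleeve; x and y spin with the sleeve and mean nothing. The seated soap bars pass more than 60 mm below it.
- crank: Yellow crank arm (150 x 22 x 8 mm) on the axle; turns without limit. Origin on the axle at the tray's underside; the grip lies along its +x axis. It drives the tray only through an oil-filled slip coupling: torque on the tray = 0.08 N m per rad/s of crank speed over tray speed. A crank held still brakes the tray gently; let go, it drifts round with the tray.
- hub (a joint): Angle of the tray about the axle, rad, growing anticlockwise seen from above, without limit (counts turns); 0 and every whole 2 pi: red line exactly at the gate. Starts anywhere in a turn. 10 turns a minute = 1.05 rad/s. Inertia of the loaded tray nominally 0.062 kg m2. Bearing: dry friction 0.07 N m (holds the tray at rest anywhere) plus 0.005 N m per rad/s.
- tray_top (a point): Round aluminium tray, 330 mm in diameter, 18 mm thick, nominally 4 kg (0.85 to 1.2 times that), about 90 mm above the table. This point: on the axle at the tray's top face, turning with the tray. A red line 45 mm long, 12 mm wide runs outward to its rim; four dark rubber seats are empty. Do not touch it.
- bars: Four green soap bars (64 mm in diameter, 36 mm high, 125 g each, 0.8 to 1.4 times that) seated firmly on the tray 120 mm from the axle, all in the half turn anticlockwise of the red line. Origin on the axle. On the tilted axle they turn the tray with up to about 0.038 N m (nominal), helping for half of each turn and hindering for the other. Do not touch.
- index (a point): Outer end of the red line on the tray's rim, 165 mm from the axle, 2 mm above the tray's top.
- gate (a point): Fixed point beside the inner face of the orange gate post, where the end of the red line must stop (165 mm from the axle, 2 mm above the tray's top). The post stands on the stand outside the tray's rim, its top about 125 mm above the table.
- spray: Bystander: white bottle with orange cap, 64 mm in diameter, 190 mm high, origin at its underside.
- jar: Bystander: amber jar, 72 mm in diameter, 100 mm high, origin at its underside.
- soap_a: Bystander: loose green soap bar lying on the bench, 64 mm in diameter, 36 mm high, origin at its underside.
- soap_b: Bystander: loose green soap bar lying on the bench, 64 mm in diameter, 36 mm high, origin at its underside.
- scraper: Bystander: spatula lying on the bench.
- scoop_cup: Bystander: white cup, 90 mm in diameter, 80 mm high, origin at its underside.

How it is judged (in metres and radians):
On the way, in this order (a step that is already met when the one before it is completed fails the run):
1. the tray runs anticlockwise at 10 turns a minute, give or take 2, for 7 s without a break (velocity of joint hub between 0.838 and 1.257 rad/s), for 7 s.
2. the tray stands still with its red line at the gate (distance between index and gate below 0.025 m and velocity of joint hub between -0.06 and 0.06 rad/s), for 0.3 s.
At the end, for the whole second after the job is handed in: The end of the red line is within 25 mm of the gate point, the tray is at rest (under 0.06 rad/s), and the other things stand within 30 mm of where they were (all of step 2 and distance of each of spray, jar, soap_a, soap_b, scraper, scoop_cup from where it was at the start of the episode below 0.03 m); the robot touches nothing.
It fails at once if the tray runs above 16 turns a minute (velocity of joint hub above 1.68 rad/s).
It fails at once if the robot touches the tray (contact force between any of the arm, the fingers and hub_c0 above 1 N).
It fails at once if the robot touches the seated bars (contact force between any of the arm, the fingers and bars above 1 N).
It fails at once if another thing on the bench is pushed away (distance of any of spray, jar, soap_a, soap_b, scraper, scoop_cup from where it was at the start of the episode above 0.05 m).
It also fails if it takes over 69 s, if anything falls off the work surface, if the arm or the gripper's body presses on something with over 40 N, if the wrist force passes 120 N, or if a joint passes its speed limit or range.

### The arm

A 6-joint arm with a two-finger parallel gripper is mounted at the origin on the work surface. World frame = base frame: x ahead of the robot, y to its left, z up, the work surface at z = 0. Lengths are in mm, angles in degrees, forces in N, time in s.
With the tool pointing down it reaches from about 350 to 950 mm from the base axis. Payload 17.4 kg.
Tool frame: the origin (TCP) lies at the very end of the fingers, on their centre line; the grasp point (between the pads) lies tcp_to_grasp behind it (tcp_to_grasp is the distance from the TCP to the grasp point, in mm); z points along the fingers, y is the line along which they close (so a half turn about z gives the same grasp; the last joint's range is limited). The gripper opens to 93 mm and grips with 3 to 60 N. Pads are 15 mm wide; open, the fingers measure 128 mm over their backs; the gripper's body (75 mm by 188 mm) begins 65 mm behind the grasp point.
Start: joints at [-70.692, 6.646, 82.598, -0, 90.757, -2.166], TCP at [247.1, -628.151, 218.646] pointing down, gripper open.
Joint ranges: [-162.19, 162.19], [-47.58, 125.68], [4.15, 143.07], [-65.23, 245.23], [0.69, 171.88], [-170.13, 170.13]. Speed limits (degrees/s): [108.29, 108.29, 127.2, 180, 180, 180].

### API

Orientations are given as [roll, pitch, yaw] about the fixed x, y, z axes, in that order (R = Rz(yaw) Ry(pitch) Rx(roll)).
In Python, from plant import state, grab_frame, close_job, tcp_to_grasp gives the robot as it stands.
- The arm moves only by the shell command python3 -m handwheel 'ROWS' [OPENING]. ROWS is a JSON object of lists of equal length, an entry for each row: "xyz": the shift along the tool's x, y, z normalised to -1 to 1, where 1 is 0.25 m, a list of three; "yaw": the turn about the tool's z normalised to -1 to 1, where 1 is 90 degrees. In form: {"xyz": [[dx, dy, dz], ...], "yaw": [yaw, ...]}. A call has 1 to 20 rows; each row shifts and turns the commanded pose from where the row before left it, along the tool's axes as they then stand; what a row does not reach is not made up. A row lasts 1/12 s, in which the tool goes at most 41.7 mm and 7.16 degrees, less where a joint would pass 70% of its speed; a pose out of reach is approached as far as the arm can. A call with a number of a shift or a turn outside -1 to 1 is refused whole. A call with a gripper value outside its range is refused whole. OPENING is the opening, from 0 (shut) to 1 (fully open), set as the call begins (- or left out, the last holds). The fingers move at their own pace and stop on an object; the grip force is fixed at half the most. Time passes only in rows, so rows that do not move let the fingers close. It gives the time, the measured TCP pose, the force, the opening and the grip force at its end, in the units of the state.
- state(): the state, without advancing time (a new reading comes with each control period).
- grab_frame(name): name is "scene" or "top"; returns a dict with "image" (384x512x3 uint8, red, green, blue), "vfov" (degrees; the focal length in pixels is half the picture's height over the tangent of half this angle, whatever the lens; pixels are square), "cx", "cy" (the principal point, pixels), "distortion" ([k1, k2, p1, p2, k3] as OpenCV has them; the pictures are not rectified), "rvec" (rotation vector, rad) and "tvec" (3), from world to camera coordinates, as OpenCV has them. Camera axes: x right, y down, z forward; pixel columns grow to the right and rows downward; lengths in mm; the calibration is good to about 2 mm. A picture is of the moment at which its call begins. There is no depth.
- close_job(): hands the job in; it is judged then, once.
The state is a dict: "time": time; "joint_positions": joint angles; "joint_velocities": joint speeds; "joint_efforts": joint torques, N m; "position": TCP position; "tcp_rot": TCP orientation; "ft_force": force on the tool from outside, world axes, zero at the start; "ft_torque": the same for the moment, N m; "finger_gap": finger opening in mm; "grasp_force": force on a finger pad.
Only numpy, scipy, OpenCV 4.12 (cv2) and the standard library are available. Lean on these libraries where they do the work, as an engineer would, in place of code of your own. Each camera call takes 0.05 s, during which the arm holds its last target. There are 200 camera calls.

## Working session

There is one attempt and no reset: what is moved stays moved. The work goes in short steps, Python scripts to look and compute and a shell command to move; the robot and the scene stay as the last step left them, time stands still between calls to the robot, and variables do not carry over. Pictures are saved under pics/ and viewed, at most 10 in all, crops included, and the job is handed in when it is done.

```bash
ls; mkdir -p pics; python3 - <<'E'
from plant import state, grab_frame, tcp_to_grasp
import cv2,numpy as np
print(state(),tcp_to_grasp)
for n in("scene","top"):
    f=grab_frame(n); cv2.imwrite(f"pics/{n}0.png",f["image"][:,:,::-1])
    print({k:v for k,v in f.items() if k!="image"})
    R=cv2.Rodrigues(np.array(f["rvec"],float))[0];print(-R.T@np.array(f["tvec"]).ravel())
E
```

```text
pics
{'time': 0.0, 'joint_positions': array([-7.06911423e+01,  6.67684579e+00,  8.26363213e+01, -8.37669485e-04,
        9.07535329e+01, -2.16530869e+00]), 'joint_velocities': array([ 0.00169869, -0.00190636,  0.02276936,  0.07116628,  0.01648493,
        0.00898165]), 'joint_efforts': array([ 2.67262385e-04, -7.21263313e+01, -6.22614098e+01,  7.80826597e-02,
        2.37321854e-02, -1.09300065e-04]), 'position': array([ 247.03502396, -627.9667915 ,  217.86690323]), 'tcp_rot': array([-1.79933316e+02, -1.68310050e-03,  2.14741549e+01]), 'ft_force': array([ 0.10066617, -0.94558317, -0.36454811]), 'ft_torque': array([ 0.06901369, -0.02447221, -0.01271688]), 'grasp_force': 0.0, 'finger_gap': 92.7284743801788} 18.8
{'vfov': 55.85454785493239, 'cx': 259.6277405309595, 'cy': 188.0617960440664, 'distortion': array([0.00717567, 0.        , 0.        , 0.        , 0.        ]), 'rvec': array([ 2.37992488,  0.80211836, -0.25210571]), 'tvec': array([-404.46571282, -156.69243347, 1447.05367442])}
[ 912.8065044  -562.25795459 1064.31181814]
{'vfov': 42.16532727926991, 'cx': 252.1653755319599, 'cy': 187.10834815093435, 'distortion': array([-0.16799362,  0.        ,  0.        ,  0.        ,  0.        ]), 'rvec': array([ 2.15512103, -2.1352117 ,  0.1793658 ]), 'tvec': array([ -45.26412569,  509.7337842 , 1779.73453263])}
[ 227.32342925  -22.0982123  1837.70729606]
```

View pics/scene0.png

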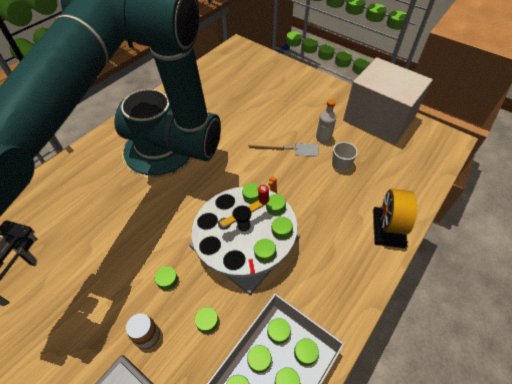

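View pics/top0.png

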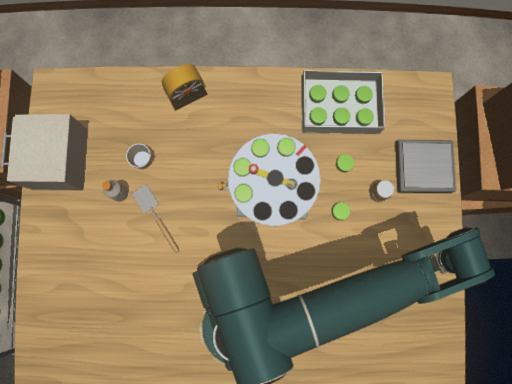

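The scene view shows the carousel at about (244,230), with the grip at (263,192), the red line at (251,266) and the gate post at (272,185). In the top view (up = +x, left = +y) the tray is at (275,178), the grip at (253,169), the line at (301,149) and the post at (221,185).

```bash
cat > geo.py <<'E'
import cv2,numpy as np
def cam(f):
    h=f["image"].shape[0]; fl=h/2/np.tan(np.radians(f["vfov"]/2))
    K=np.array([[fl,0,f["cx"]],[0,fl,f["cy"]],[0,0,1.]])
    R=cv2.Rodrigues(np.array(f["rvec"],float))[0]; t=np.array(f["tvec"],float).ravel()
    return K,np.array(f["distortion"],float),R,t
def rays(f,px):
    K,D,R,t=cam(f); u=cv2.undistortPoints(np.array(px,float).reshape(-1,1,2),K,D).reshape(-1,2)
    d=np.c_[u,np.ones(len(u))]@R; return -R.T@t, d/np.linalg.norm(d,axis=1)[:,None]
def proj(f,P):
    K,D,R,t=cam(f); return cv2.projectPoints(np.array(P,float).reshape(-1,1,3),cv2.Rodrigues(R)[0],t,K,D)[0].reshape(-1,2)
def onplane(f,px,c,n):
    o,d=rays(f,px); return o+d*(((c-o)@n)/(d@n))[:,None]
def tri(fa,pa,fb,pb):
    oa,da=rays(fa,pa); ob,db=rays(fb,pb); out=[];gap=[]
    for a,b in zip(da,db):
        s=np.linalg.lstsq(np.c_[a,-b],ob-oa,rcond=None)[0]; p,q=oa+s[0]*a,ob+s[1]*b
        out.append((p+q)/2);gap.append(np.linalg.norm(p-q))
    return np.array(out),np.array(gap)
def blobs(mask,lo,hi):
    n,l,s,c=cv2.connectedComponentsWithStats(mask.astype(np.uint8))
    return [(c[i].round(1),s[i].tolist()) for i in range(1,n) if lo<s[i,4]<hi]
E
python3 - <<'E'
from geo import *; from plant import grab_frame; import pickle
F={n:grab_frame(n) for n in("scene","top")}; pickle.dump(F,open("f0.pkl","wb"))
for n,(x0,x1,y0,y1) in dict(scene=(175,310,170,300),top=(205,335,125,235)).items():
    im=F[n]["image"]; roi=np.zeros(im.shape[:2],bool); roi[y0:y1,x0:x1]=1
    h,s,v=cv2.split(cv2.cvtColor(im,cv2.COLOR_RGB2HSV)); print(n)
    for nm,m in dict(dark=v<60,red=((h<5)|(h>172))&(s>140)&(v>70),orange=(h>=6)&(h<15)&(s>190),yellow=(h>15)&(h<28)&(s>190),green=(h>32)&(h<55)&(s>120)).items():
        print(nm,[(c.tolist(),st) for c,st in blobs(m&roi,8,3000)])
    c=im[y0:y1,x0:x1,::-1]; cv2.imwrite(f"pics/{n}c.png",cv2.resize(c,None,fx=5,fy=4.8 if n=="scene" else 5,interpolation=cv2.INTER_CUBIC)[:600])
E
```

```text
scene
dark [([224.9, 201.5], [216, 195, 19, 14, 203]), ([242.3, 217.4], [233, 206, 18, 25, 335]), ([268.9, 210.2], [267, 208, 5, 6, 10]), ([207.2, 220.8], [198, 213, 20, 16, 232]), ([209.6, 245.2], [200, 237, 20, 18, 276]), ([233.8, 259.8], [224, 251, 21, 19, 308]), ([273.4, 255.5], [271, 252, 5, 8, 12]), ([248.7, 281.5], [227, 270, 44, 22, 244]), ([175.9, 280.6], [175, 277, 3, 9, 18])]
red [([263.1, 190.5], [259, 185, 9, 12, 50]), ([251.3, 266.1], [249, 259, 6, 15, 54])]
orange [([272.7, 183.7], [269, 177, 8, 15, 75]), ([261.4, 199.8], [259, 194, 9, 10, 15])]
yellow [([255.0, 205.3], [249, 200, 15, 12, 87]), ([232.1, 218.7], [229, 216, 7, 7, 30])]
green [([250.6, 192.1], [243, 183, 16, 20, 258]), ([275.8, 204.2], [266, 194, 20, 21, 312]), ([281.7, 227.5], [272, 217, 20, 22, 362]), ([264.7, 250.1], [254, 239, 22, 23, 397]), ([175.5, 278.2], [175, 272, 3, 13, 23])]
top
dark []
red [([300.5, 150.3], [297, 146, 8, 9, 19]), ([253.2, 171.3], [250, 170, 7, 3, 10])]
orange []
yellow []
green [([287.0, 141.5], [279, 139, 15, 8, 55]), ([259.3, 142.2], [253, 140, 15, 7, 50]), ([240.4, 161.0], [235, 159, 14, 7, 29]), ([333.6, 210.8], [333, 206, 2, 11, 19])]
```

View pics/scenec.png

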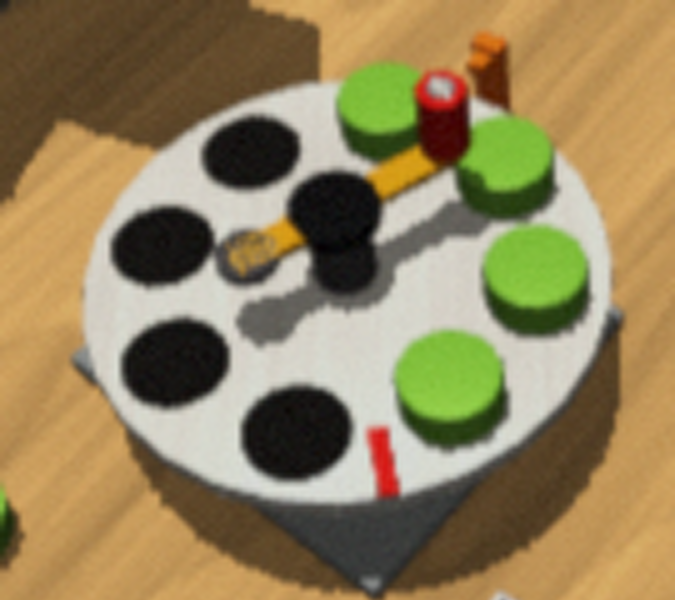

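View pics/topc.png

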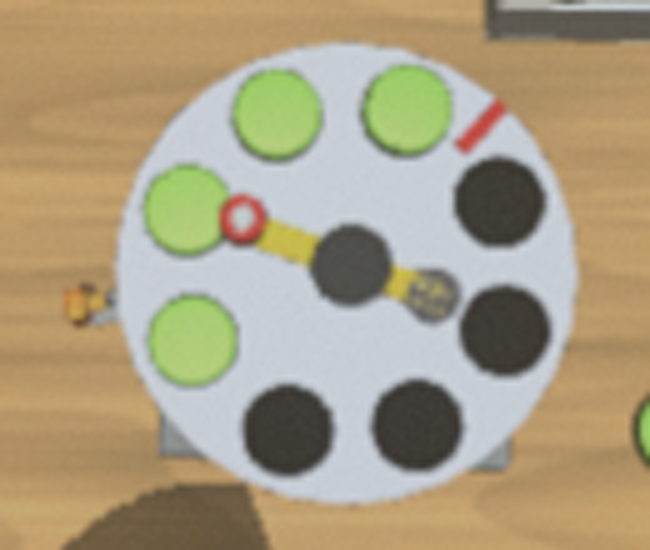

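The crops show the black knob on the axle, the grip ring's bright top, the seats and bars, the line and the post clearly. I'll triangulate them next.

```bash
python3 - <<'E'
from geo import *; import pickle
F=pickle.load(open("f0.pkl","rb")); S,T=F["scene"],F["top"]
v=cv2.cvtColor(T["image"],cv2.COLOR_RGB2HSV)[:,:,2]; m=np.zeros(v.shape,bool); m[125:235,225:325]=v[125:235,225:325]<95
print([(c.tolist(),s[4]) for c,s in blobs(m,40,900)])
sc=lambda L:[(175+x/5-.4,170+y/4.8-.4) for x,y in L]; tc=lambda L:[(205+x/5-.4,125+y/5-.4) for x,y in L]
names=["seat1","seat2","seat3","seat4","bar1","bar2","bar3","bar4","grip","knob","lineout","linein","post"]
# order from line clockwise: seat near line first
ps=[(233.8,259.8),(209.6,245.2),(207.2,220.8),(224.9,201.5)]+sc([(449,370),(535,265),(508,152),(384,97),(441,88),(335,210),(386,495),(378,430),(488,42)])
pt=tc([(500,202),(505,331),(417,425),(288,429),(408,109),(277,113),(187,210),(192,340),(243,218),(351,264),(502,104),(463,148),(80,302)])
P,g=tri(S,ps,T,pt)
for n,p,e in zip(names,P,g): print(n,p.round(1),e.round(1))
Q=P[:8].copy()
n=np.array([0,0,1.])
for _ in range(5):
    q=Q.copy(); q[4:]-=36*n; c=q.mean(0); n=np.linalg.svd(q-c)[2][2]; n*=np.sign(n[2])
print("n",n,"tilt",np.degrees(np.arccos(n[2])),"lean az",np.degrees(np.arctan2(n[1],n[0])))
print("seat plane centre",c,"radii",np.linalg.norm(q-c,axis=1).round(1),"resid",((q-c)@n).round(1))
d=P[8]-c; print("grip axial",d@n,"radius",np.linalg.norm(d-(d@n)*n)); d=P[9]-c; print("knob axial",d@n,np.linalg.norm(d-(d@n)*n))
# foot corners at z=18
print("foot",onplane(S,sc([(78,358),(372,590),(617,318)]),np.array([0,0,18.]),np.array([0,0,1.])).round(1).tolist())
print("footT",onplane(T,tc([(163,455),(508,467)]),np.array([0,0,18.]),np.array([0,0,1.])).round(1).tolist())
E
```

```text
[([313.6, 129.1], 75), ([304.3, 164.9], 236), ([274.8, 177.7], 173), ([305.4, 190.8], 239), ([287.9, 209.6], 240), ([262.0, 210.6], 240)]
seat1 [ 582.  -226.3  102.1] 0.3
seat2 [ 490.5 -230.1   92.4] 0.1
seat3 [ 423.6 -167.7   85.5] 0.1
seat4 [419.8 -76.4  85.3] 0.5
bar1 [ 639.3 -157.1  144. ] 0.4
bar2 [635.8 -65.8 140.4] 0.3
bar3 [569.1  -2.3 131.8] 3.5
bar4 [477.2  -8.  123.8] 0.2
grip [544.9 -41.2 222.9] 0.9
knob [ 525.2 -116.7  161.4] 0.7
lineout [ 650.9 -228.3  110.7] 2.7
linein [ 620.  -198.9  108.6] 1.0
post [503.3  70.5 125.2] 0.5
n [-0.0961911   0.01904158  0.99518073] tilt 5.627334135457096 lean az 168.8027321693394
seat plane centre [ 531.4010496  -117.07505247   95.26045286] radii [120.5 120.2 119.5 119.2 119.3 119.5 121.3 119.9] resid [-0.1 -1.  -0.3  1.6  1.3 -0.1 -1.  -0.3]
grip axial 127.20688749553754 radius 77.82527502424264
knob axial 66.3916001746392 0.9149945972798789
foot [[406.0, -239.9, 18.0], [656.2, -251.5, 18.0], [666.3, -2.1, 18.0]]
footT [[407.3, 13.2, 18.0], [400.6, -240.4, 18.0]]
```

```bash
python3 -m handwheel '{"xyz":[[0,0,-0.07],[0,0,-0.07],[0,0,-0.07],[0.0707,-0.138,0],[0.0707,-0.138,0],[0.0707,-0.138,0],[0.0707,-0.138,0],[0.0707,-0.138,0],[0.0707,-0.138,0],[0.0707,-0.138,0],[0.0707,-0.138,0],[0.0707,-0.138,0],[0.0707,-0.138,0],[0.0707,-0.138,0],[0.0707,-0.138,0],[0.0707,-0.138,0],[0.0707,-0.138,0],[0.0707,-0.138,0],[0.0707,-0.138,0],[0.0707,-0.138,0]],"yaw":[0.0795,0.0795,0.0795,0,0,0,0,0,0,0,0,0,0,0,0,0,0,0,0,0]}' 0.65; python3 -m handwheel '{"xyz":[[0,0,0],[0,0,0],[0,0,0]],"yaw":[0,0,0]}'
```

```text
time: 1.87
position: [547.9, -39.6, 271.2]
tcp_rot: [180.0, -0.0, 0.0]
ft_force: [0.4, 0.1, 0.2]
finger_gap: 60.5
grasp_force: 0.0
time: 2.12
position: [547.3, -41.8, 271.0]
tcp_rot: [180.0, 0.0, 0.0]
ft_force: [-0.6, 0.6, -0.5]
finger_gap: 60.5
grasp_force: 0.0
```

```bash
python3 -m handwheel '{"xyz":[[0,0,0.088],[0,0,0.088],[0,0,0.088],[0,0,0.088],[0,0,0]],"yaw":[0,0,0,0,0]}'; python3 -m handwheel '{"xyz":[[0,0,0],[0,0,0],[0,0,0],[0,0,0],[0,0,0],[0,0,0]],"yaw":[0,0,0,0,0,0]}' 0; python3 - <<'E'
from geo import *; from plant import grab_frame,state
S,T=grab_frame("scene")["image"],grab_frame("top")["image"]
a=cv2.resize(S[160:310,165:315,::-1],None,fx=2.6,fy=2.6); b=cv2.resize(T[115:265,200:350,::-1],None,fx=2.6,fy=2.6)
cv2.imwrite("pics/g1.png",np.hstack([a,b])); print(state()["ft_force"],state()["position"],state()["time"])
E
```

```text
time: 2.53
position: [545.6, -42.8, 179.0]
tcp_rot: [-180.0, 0.3, -0.1]
ft_force: [-0.4, 0.3, -1.1]
finger_gap: 60.4
grasp_force: 0.0
time: 3.03
position: [547.7, -41.9, 184.2]
tcp_rot: [180.0, -0.1, 0.0]
ft_force: [-1.1, -3.0, 5.0]
finger_gap: 31.8
grasp_force: 30.0
[-1.05618403 -2.30133446  7.27802738] [547.75030252 -41.90485029 184.14658693] 3.1333
```

View pics/g1.png

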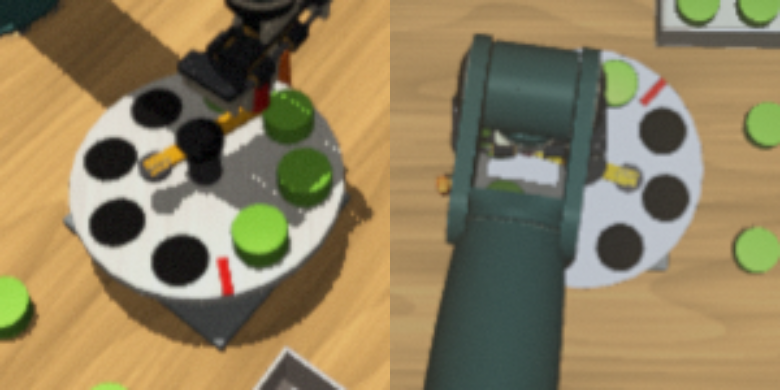

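Grip is clamped (31.8 mm, 30 N). In the scene crop (left) the red line and four seats stay visible. In the top crop the arm hides half the tray, so I'll track the tray angle from the scene camera.

```bash
cat > vis.py <<'E'
from geo import *
N=np.array([-.1015,.006,.9948]); N/=np.linalg.norm(N); C=np.array([531.4,-117.1,95.3])
E1=np.array([1,0,0])-N[0]*N; E1/=np.linalg.norm(E1); E2=np.cross(N,E1); GATE=np.radians(98)
def polar(f,px,h=0):
    d=onplane(f,px,C+h*N,N)-(C+h*N); x,y=d@E1,d@E2; return np.hypot(x,y),np.arctan2(y,x)
def tray(f,pred=None):
    """line azimuth minus GATE; seats give it mod 45 deg, the red line or pred resolves it"""
    h,s,v=cv2.split(cv2.cvtColor(f["image"],cv2.COLOR_RGB2HSV)); roi=np.zeros(v.shape,bool); roi[165:300,180:305]=1
    line=None
    for c,st in blobs(((h<6)|(h>172))&(s>130)&(v>60)&roi,25,200):
        r,a=polar(f,[c]); 
        if 132<r[0]<152: line=a[0]
    seats=[]
    for c,st in blobs((v<60)&roi,150,420):
        r,a=polar(f,[c])
        if 114<r[0]<126: seats.append(a[0])
    ref=line if line is not None else (None if pred is None else pred+GATE)
    out=None
    if ref is not None:
        q=np.pi/4
        res=[(a+q/2-ref+q/2)%q-q/2 for a in seats]
        if line is not None: res=[r for r in res if abs(r)<.15]+[0.]
        if res: out=ref+np.median(res)-GATE
        if out is not None and pred is not None: out=pred+(out-pred+np.pi)%(2*np.pi)-np.pi
    return out,line,np.degrees(seats).round(1)
E
cat > plan.py <<'E'
import numpy as np, json, os
from scipy.optimize import least_squares
A=np.array([521.0,-116.9]); R=80.; K=.08; PH0=1.230; XYZ0=np.array([547.6,-41.65,183.1])
def pos(ph):
    x=A[0]+R*np.cos(ph)*.9946; return np.array([x,A[1]+R*np.sin(ph),183.1+.104*(x-547.6)])
def step(th,w,wc,p,dt):
    I,f,G=p; n=max(1,int(round(dt*240))); h=dt/n
    for _ in range(n):
        g=-G*np.sin(th+.183); m=g+K*(wc-w)-.005*w
        if w==0 and abs(m)<=f: continue
        w2=w+h*(m-f*(np.sign(w) if w else np.sign(m)))/I
        if w*w2<0: w2=0.
        w=w2; th+=h*w
    return th,w
def sim(H,th0,p):
    th,w,out=th0,0.,[]
    for s in H:
        if s[0]=="m": out.append((s[1],th,w))
        else: th,w=step(th,w,s[2],p,s[1])
    return th,w,out
def fit(H):
    y0=[s[1] for s in H if s[0]=="m"][0]
    def res(q):
        o=sim(H,y0+q[3],q[:3])[2]
        return np.r_[[(a-b)/.01 for a,b,_ in o],(q[0]-.062)/.008,(q[1]-.07)/.01,(q[2]-.038)/.006,q[3]/.02]
    r=least_squares(res,[.062,.07,.038,0],diff_step=1e-3,x_scale=[.01,.01,.01,.02]); return r.x
def rows_for(ph,cmd,wcs,dt=1/12):
    out=[]
    for wc in wcs:
        ph+=wc*dt; d=(pos(ph)-cmd)/250; d=np.round(d,3); cmd=cmd+250*d; out.append([d[0],-d[1],-d[2]])
    return ph,cmd,out
def show(rows): print('{"xyz":'+json.dumps([[float(v)+0. for v in r] for r in rows]).replace(" ","")+',"yaw":'+json.dumps([0]*len(rows)).replace(" ","")+"}")
def load():
    return json.load(open("st.json")) if os.path.exists("st.json") else dict(H=[],ph=PH0,cmd=XYZ0.tolist())
def save(d): json.dump(d,open("st.json","w"))
E
cat > nxt.py <<'E'
# photo -> fit -> plan n rows towards speed target. usage: nxt.py n target acc
import sys; from plan import *; from vis import tray; from plant import grab_frame,state
n,target,acc=int(sys.argv[1]),float(sys.argv[2]),float(sys.argv[3])
d=load(); H=d["H"]; p=d.get("p",[.062,.07,.038]); pred=None
if H: pred=sim(H,d["th0"],p)[0]
m,line,seats=tray(grab_frame("scene"),pred); print("meas",m,"pred",pred,"line",line,"seats",seats.tolist())
if m is not None: H.append(["m",m])
H.append(["r",.05,0.])
q=fit(H) if sum(s[0]=="m" for s in H)>1 else np.r_[p,0.]
th0=[s[1] for s in H if s[0]=="m"][0]+q[3]; p=q[:3]
th,w,o=sim(H,th0,p); print("fit",q.round(4),"th,w",round(th,3),round(w,3),"resid",[round(a-b,3) for a,b,_ in o][-6:])
wcs=[];ws=[];wd=w; tt=1/12
for i in range(n):
    wd=min(target,max(wd,0)+acc*tt) if wd<target else max(target,wd-acc*tt)
    extra=.05*wcs[-1] if False else 0
    a=(wd-w)/tt; g=-p[2]*np.sin(th+w*tt/2+.183); wm=(w+wd)/2
    wc=wm+(p[1]+.005*wm+p[0]*a-g)/K
    wc=float(np.clip(wc,0,3.6)); wcs.append(round(wc,4)); th,w=step(th,w,wc,p,tt); ws.append(w)
print("w plan",np.round(ws,2).tolist(),"end th",round(th,3)); 
ph,cmd,rows=rows_for(d["ph"],np.array(d["cmd"]),wcs); show(rows)
H+= [["r",tt,c] for c in wcs]; st=state(); print("force",st["ft_force"].round(1),"t",round(st["time"],2),"pos",st["position"].round(1),"cmd",np.round(d["cmd"],1))
save(dict(H=H,ph=ph,cmd=cmd.tolist(),p=list(p),th0=th0))
E
python3 nxt.py 12 1.05 0.4
```

```text
meas -2.4549701580668994 pred None line -0.739757065698373 seats [159.1, -155.2, -110.2, -65.1]
fit [0.062 0.07  0.038 0.   ] th,w -2.455 0.0 resid [np.float64(0.0)]
w plan [0.03, 0.07, 0.1, 0.13, 0.17, 0.2, 0.23, 0.27, 0.3, 0.33, 0.37, 0.4] end th -2.254
{"xyz":[[-0.021,-0.007,0.002],[-0.023,-0.006,0.003],[-0.024,-0.004,0.002],[-0.024,-0.002,0.003],[-0.026,0.0,0.002],[-0.027,0.002,0.003],[-0.027,0.005,0.003],[-0.027,0.007,0.003],[-0.027,0.01,0.003],[-0.027,0.012,0.002],[-0.027,0.016,0.003],[-0.025,0.018,0.003]],"yaw":[0,0,0,0,0,0,0,0,0,0,0,0]}
force [-1.2 -3.3  7.3] t 3.18 pos [547.7 -41.9 184.1] cmd [547.6 -41.6 183.1]
```

```bash
python3 -m handwheel '{"xyz":[[-0.021,-0.007,0.002],[-0.023,-0.006,0.003],[-0.024,-0.004,0.002],[-0.024,-0.002,0.003],[-0.026,0.0,0.002],[-0.027,0.002,0.003],[-0.027,0.005,0.003],[-0.027,0.007,0.003],[-0.027,0.01,0.003],[-0.027,0.012,0.002],[-0.027,0.016,0.003],[-0.025,0.018,0.003]],"yaw":[0,0,0,0,0,0,0,0,0,0,0,0]}'; python3 nxt.py 12 1.05 0.4
```

```text
time: 4.18
position: [472.3, -56.0, 176.3]
tcp_rot: [179.8, -0.3, -0.0]
ft_force: [13.7, -15.8, 3.1]
finger_gap: 31.6
grasp_force: 30.0
meas -2.245034805806425 pred -2.253792015706535 line -0.5290299624644763 seats [171.3, -143.0, -98.1, -53.1]
fit [0.0617 0.0689 0.0383 0.0002] th,w -2.226 0.359 resid [np.float64(-0.0), np.float64(0.0)]
w plan [0.39, 0.43, 0.46, 0.49, 0.53, 0.56, 0.59, 0.63, 0.66, 0.69, 0.73, 0.76] end th -1.666
{"xyz":[[-0.023,0.02,0.002],[-0.021,0.023,0.002],[-0.019,0.025,0.002],[-0.017,0.028,0.002],[-0.015,0.03,0.002],[-0.011,0.032,0.001],[-0.008,0.034,0.001],[-0.005,0.036,0.0],[0.0,0.036,0.0],[0.004,0.038,0.0],[0.008,0.037,-0.001],[0.013,0.037,-0.002]],"yaw":[0,0,0,0,0,0,0,0,0,0,0,0]}
force [ 11.3 -14.1   1.2] t 4.23 pos [471.7 -56.6 176.2] cmd [471.4 -54.4 175.1]
```

```bash
python3 -m handwheel '{"xyz":[[-0.023,0.02,0.002],[-0.021,0.023,0.002],[-0.019,0.025,0.002],[-0.017,0.028,0.002],[-0.015,0.03,0.002],[-0.011,0.032,0.001],[-0.008,0.034,0.001],[-0.005,0.036,0.0],[0.0,0.036,0.0],[0.004,0.038,0.0],[0.008,0.037,-0.001],[0.013,0.037,-0.002]],"yaw":[0,0,0,0,0,0,0,0,0,0,0,0]}'; python3 nxt.py 12 1.05 0.4
```

```text
time: 5.23
position: [449.2, -148.4, 174.2]
tcp_rot: [-180.0, -0.3, 0.0]
ft_force: [11.9, 4.9, 5.5]
finger_gap: 31.7
grasp_force: 30.0
meas -1.6742137433013646 pred -1.6658102398623964 line 0.05048930092923082 seats [-155.8, -110.7, -20.1, -65.4]
fit [0.0615 0.0692 0.038  0.0011] th,w -1.638 0.678 resid [np.float64(-0.001), np.float64(0.002), np.float64(-0.001)]
w plan [0.71, 0.74, 0.78, 0.81, 0.84, 0.88, 0.91, 0.94, 0.98, 1.01, 1.04, 1.05] end th -0.76
{"xyz":[[0.017,0.035,-0.001],[0.022,0.032,-0.003],[0.026,0.031,-0.002],[0.031,0.028,-0.004],[0.036,0.024,-0.003],[0.039,0.02,-0.004],[0.043,0.014,-0.005],[0.047,0.008,-0.005],[0.048,0.002,-0.005],[0.05,-0.007,-0.005],[0.049,-0.015,-0.005],[0.042,-0.02,-0.004]],"yaw":[0,0,0,0,0,0,0,0,0,0,0,0]}
force [10.3  3.2  4.8] t 5.28 pos [ 449.7 -149.5  174.3] cmd [ 447.8 -148.4  172.8]
```

```bash
python3 -m handwheel '{"xyz":[[0.017,0.035,-0.001],[0.022,0.032,-0.003],[0.026,0.031,-0.002],[0.031,0.028,-0.004],[0.036,0.024,-0.003],[0.039,0.02,-0.004],[0.043,0.014,-0.005],[0.047,0.008,-0.005],[0.048,0.002,-0.005],[0.05,-0.007,-0.005],[0.049,-0.015,-0.005],[0.042,-0.02,-0.004]],"yaw":[0,0,0,0,0,0,0,0,0,0,0,0]}'; python3 nxt.py 20 1.08 0.8
```

```text
time: 6.28
position: [561.8, -187.8, 186.2]
tcp_rot: [179.8, -0.2, -0.0]
ft_force: [2.5, -7.8, 8.4]
finger_gap: 31.4
grasp_force: 30.0
meas -0.7475717782590325 pred -0.7603199751744536 line 0.9737669143973655 seats [33.1, -12.8, -57.7]
fit [ 0.0625  0.0691  0.0388 -0.0006] th,w -0.701 0.946 resid [np.float64(0.001), np.float64(0.002), np.float64(-0.005), np.float64(0.003)]
w plan [1.01, 1.08, 1.08, 1.08, 1.08, 1.08, 1.08, 1.08, 1.08, 1.08, 1.08, 1.08, 1.08, 1.08, 1.08, 1.08, 1.08, 1.08, 1.08, 1.08] end th 1.089
{"xyz":[[0.05,-0.035,-0.006],[0.044,-0.047,-0.004],[0.027,-0.042,-0.003],[0.021,-0.046,-0.002],[0.014,-0.05,-0.001],[0.005,-0.053,-0.001],[-0.004,-0.054,0.0],[-0.013,-0.054,0.002],[-0.023,-0.052,0.002],[-0.032,-0.048,0.003],[-0.041,-0.041,0.005],[-0.049,-0.035,0.005],[-0.055,-0.024,0.006],[-0.06,-0.014,0.006],[-0.062,-0.002,0.006],[-0.062,0.01,0.007],[-0.06,0.023,0.006],[-0.054,0.035,0.006],[-0.047,0.045,0.004],[-0.037,0.054,0.004]],"yaw":[0,0,0,0,0,0,0,0,0,0,0,0,0,0,0,0,0,0,0,0]}
force [  7.4 -11.1   8.6] t 6.33 pos [ 563.2 -186.9  186.4] cmd [ 560.4 -186.4  184.4]
```

```bash
python3 -m handwheel '{"xyz":[[0.05,-0.035,-0.006],[0.044,-0.047,-0.004],[0.027,-0.042,-0.003],[0.021,-0.046,-0.002],[0.014,-0.05,-0.001],[0.005,-0.053,-0.001],[-0.004,-0.054,0.0],[-0.013,-0.054,0.002],[-0.023,-0.052,0.002],[-0.032,-0.048,0.003],[-0.041,-0.041,0.005],[-0.049,-0.035,0.005],[-0.055,-0.024,0.006],[-0.06,-0.014,0.006],[-0.062,-0.002,0.006],[-0.062,0.01,0.007],[-0.06,0.023,0.006],[-0.054,0.035,0.006],[-0.047,0.045,0.004],[-0.037,0.054,0.004]],"yaw":[0,0,0,0,0,0,0,0,0,0,0,0,0,0,0,0,0,0,0,0]}'; python3 nxt.py 20 1.08 0.8
```

```text
time: 8.0
position: [451.9, -80.2, 174.3]
tcp_rot: [179.8, -0.4, 0.0]
ft_force: [26.5, -11.8, -2.0]
finger_gap: 31.7
grasp_force: 30.0
meas 1.118701699322683 pred 1.0891270757011746 line None seats [94.6, 49.6, 4.1]
fit [ 0.0636  0.0669  0.0368 -0.0012] th,w 1.17 0.962 resid [np.float64(0.001), np.float64(0.002), np.float64(-0.006), np.float64(0.002), np.float64(0.001)]
w plan [1.03, 1.08, 1.08, 1.08, 1.08, 1.08, 1.08, 1.08, 1.08, 1.08, 1.08, 1.08, 1.08, 1.08, 1.08, 1.08, 1.08, 1.08, 1.08, 1.08] end th 2.96
{"xyz":[[-0.028,0.074,0.003],[-0.01,0.077,0.001],[0.007,0.065,0.0],[0.019,0.062,-0.003],[0.031,0.057,-0.003],[0.042,0.049,-0.004],[0.051,0.039,-0.005],[0.056,0.028,-0.006],[0.061,0.017,-0.007],[0.063,0.004,-0.006],[0.061,-0.008,-0.006],[0.058,-0.02,-0.006],[0.052,-0.03,-0.006],[0.045,-0.038,-0.005],[0.037,-0.046,-0.003],[0.027,-0.05,-0.003],[0.018,-0.054,-0.002],[0.008,-0.055,-0.001],[-0.001,-0.055,0.0],[-0.01,-0.052,0.001]],"yaw":[0,0,0,0,0,0,0,0,0,0,0,0,0,0,0,0,0,0,0,0]}
force [ 18.7 -10.8  -2.5] t 8.05 pos [451.3 -82.  174.3] cmd [450.8 -78.9 173.1]
```

```bash
sed -i 's/A=np.array(\[521.0,-116.9\])/A=np.array([522.0,-117.8])/' plan.py; python3 -m handwheel '{"xyz":[[-0.028,0.074,0.003],[-0.01,0.077,0.001],[0.007,0.065,0.0],[0.019,0.062,-0.003],[0.031,0.057,-0.003],[0.042,0.049,-0.004],[0.051,0.039,-0.005],[0.056,0.028,-0.006],[0.061,0.017,-0.007],[0.063,0.004,-0.006],[0.061,-0.008,-0.006],[0.058,-0.02,-0.006],[0.052,-0.03,-0.006],[0.045,-0.038,-0.005],[0.037,-0.046,-0.003],[0.027,-0.05,-0.003],[0.018,-0.054,-0.002],[0.008,-0.055,-0.001],[-0.001,-0.055,0.0],[-0.01,-0.052,0.001]],"yaw":[0,0,0,0,0,0,0,0,0,0,0,0,0,0,0,0,0,0,0,0]}'; python3 nxt.py 20 1.08 0.8
```

```text
time: 9.72
position: [598.7, -94.1, 189.8]
tcp_rot: [180.0, -0.2, 0.0]
ft_force: [1.1, 0.2, 6.2]
finger_gap: 31.8
grasp_force: 30.0
meas 2.794575188916003 pred 2.9602942458385657 line -1.7878432000291575 seats [-169.1, -124.4]
fit [ 0.0718  0.0689  0.043  -0.004 ] th,w 2.846 0.875 resid [np.float64(0.004), np.float64(0.007), np.float64(-0.007), np.float64(-0.012), np.float64(0.022), np.float64(-0.006)]
w plan [0.94, 1.01, 1.07, 1.08, 1.08, 1.08, 1.08, 1.08, 1.08, 1.08, 1.08, 1.08, 1.08, 1.08, 1.08, 1.08, 1.08, 1.08, 1.08, 1.08] end th 4.62
{"xyz":[[-0.022,-0.06,0.003],[-0.039,-0.057,0.004],[-0.051,-0.048,0.005],[-0.045,-0.028,0.004],[-0.045,-0.019,0.005],[-0.047,-0.012,0.005],[-0.047,-0.004,0.005],[-0.046,0.002,0.005],[-0.044,0.009,0.004],[-0.041,0.014,0.005],[-0.039,0.02,0.004],[-0.034,0.024,0.003],[-0.031,0.028,0.003],[-0.026,0.031,0.003],[-0.022,0.034,0.002],[-0.018,0.036,0.002],[-0.012,0.037,0.002],[-0.008,0.039,0.0],[-0.004,0.039,0.001],[0.002,0.039,0.0]],"yaw":[0,0,0,0,0,0,0,0,0,0,0,0,0,0,0,0,0,0,0,0]}
force [4.7 4.7 8.3] t 9.77 pos [598.  -92.2 189.7] cmd [597.6 -94.9 188.4]
```

```bash
python3 - <<'E'
from plan import *; import plan
d=load(); H=d["H"][:-20]; y0=H[0][1]
print([ (round(a,3)) for a in [s[1] for s in H if s[0]=="m"]])
def go(free,sg):
    base=np.array([.062,.07,.038,0,.08,.183,1.])
    def S(q):
        I,f,G,o,k,ph,_=q; plan.K=k
        th,w,out,ws=y0+o,0.,[],[]
        for s in H:
            if s[0]=="m": out.append(s[1]-th)
            else:
                n=int(round(s[1]*240));h=s[1]/n
                for _ in range(n):
                    m=-G*np.sin(th+ph)+k*(s[2]-w)-.005*w
                    if w==0 and abs(m)<=f: continue
                    w=max(0,w+h*(m-f)/I); th+=h*w
                ws.append(round(w,2))
        return np.array(out),ws,th,w
    def res(x):
        q=base.copy();q[free]=x; return np.r_[S(q)[0]/.01,(x-base[free])/sg]
    r=least_squares(res,base[free],diff_step=1e-3,x_scale=np.array(sg)); q=base.copy();q[free]=r.x
    o,ws,th,w=S(q); print(free,r.x.round(4),"cost",round(r.cost,2),"res",o.round(3),"th,w",th.round(3),round(w,3)); print(ws[-42:])
go([0,1,2,3],[.015,.02,.012,.02])
go([0,1,2,3,5],[.015,.02,.012,.02,.15])
go([0,1,2,3,4,5],[.015,.02,.012,.02,.01,.15])
E
```

```text
[-2.455, -2.245, -1.674, -0.748, 1.119, 2.795]
[0, 1, 2, 3] [ 0.083   0.0677  0.0459 -0.0004] cost 3.6 res [ 0.     0.009 -0.003 -0.011  0.016 -0.004] th,w 2.845 0.886
[np.float64(1.03), np.float64(1.08), np.float64(1.09), np.float64(1.09), np.float64(1.09), np.float64(1.09), np.float64(1.09), np.float64(1.09), np.float64(1.09), np.float64(1.08), np.float64(1.08), np.float64(1.08), np.float64(1.08), np.float64(1.07), np.float64(1.07), np.float64(1.07), np.float64(1.06), np.float64(1.06), np.float64(1.06), np.float64(1.05), np.float64(0.93), np.float64(0.98), np.float64(1.01), np.float64(1.01), np.float64(1.01), np.float64(1.0), np.float64(1.0), np.float64(1.0), np.float64(0.99), np.float64(0.99), np.float64(0.99), np.float64(0.99), np.float64(0.98), np.float64(0.98), np.float64(0.98), np.float64(0.98), np.float64(0.98), np.float64(0.98), np.float64(0.98), np.float64(0.98), np.float64(0.98), np.float64(0.89)]
[0, 1, 2, 3, 5] [0.0594 0.0712 0.0412 0.0036 0.0943] cost 0.59 res [-0.004  0.004  0.003 -0.004  0.003 -0.001] th,w 2.839 0.81
[np.float64(1.04), np.float64(1.11), np.float64(1.1
[... 882 characters left out ...]
(1.11), np.float64(1.1), np.float64(1.1), np.float64(1.1), np.float64(1.1), np.float64(1.1), np.float64(1.1), np.float64(1.09), np.float64(1.09), np.float64(1.09), np.float64(1.09), np.float64(1.08), np.float64(1.08), np.float64(1.08), np.float64(1.07), np.float64(1.07), np.float64(1.07), np.float64(1.06), np.float64(0.9), np.float64(0.97), np.float64(1.02), np.float64(1.02), np.float64(1.01), np.float64(1.01), np.float64(1.0), np.float64(1.0), np.float64(0.99), np.float64(0.99), np.float64(0.98), np.float64(0.98), np.float64(0.98), np.float64(0.97), np.float64(0.97), np.float64(0.96), np.float64(0.96), np.float64(0.95), np.float64(0.95), np.float64(0.95), np.float64(0.94), np.float64(0.81)]
```

```bash
python3 - <<'E'
from plan import *
d=load(); rows=np.array([[-0.022,-0.06,0.003],[-0.039,-0.057,0.004],[-0.051,-0.048,0.005],[-0.045,-0.028,0.004],[-0.045,-0.019,0.005],[-0.047,-0.012,0.005],[-0.047,-0.004,0.005],[-0.046,0.002,0.005],[-0.044,0.009,0.004],[-0.041,0.014,0.005],[-0.039,0.02,0.004],[-0.034,0.024,0.003],[-0.031,0.028,0.003],[-0.026,0.031,0.003],[-0.022,0.034,0.002],[-0.018,0.036,0.002],[-0.012,0.037,0.002],[-0.008,0.039,0.0],[-0.004,0.039,0.001],[0.002,0.039,0.0]])
d["cmd"]=(np.array(d["cmd"])-250*rows.sum(0)*[1,-1,-1]).tolist(); d["ph"]-=sum(s[2] for s in d["H"][-20:])/12; d["H"]=d["H"][:-20]; d.pop("p"); d["p"]=[.0594,.0712,.0412,.0943]; print(d["cmd"],np.degrees(d["ph"])%360); save(d)
s=open("plan.py").read()
s=s.replace("I,f,G=p;","I,f,G,q0=p;").replace("np.sin(th+.183)","np.sin(th+q0)").replace("y0+q[3],q[:3]","y0+q[4],q[:4]")
s=s.replace("(q[0]-.062)/.008,(q[1]-.07)/.01,(q[2]-.038)/.006,q[3]/.02]","(q[0]-.062)/.012,(q[1]-.07)/.015,(q[2]-.038)/.01,(q[3]-.15)/.12,q[4]/.02]")
s=s.replace("[.062,.07,.038,0],diff_step=1e-3,x_scale=[.01,.01,.01,.02]","[.0594,.0712,.0412,.0943,0.003],diff_step=1e-3,x_scale=[.01,.01,.01,.1,.02]")
open("plan.py","w").write(s)
open("nxt.py","w").write('''# nxt.py n target acc photo(0/1) : photo -> fit -> plan n rows
import sys; from plan import *; from vis import tray; from plant import grab_frame,state
n,target,acc,ph=int(sys.argv[1]),float(sys.argv[2]),float(sys.argv[3]),int(sys.argv[4])
d=load(); H=d["H"]; p=d["p"]; pred=sim(H,d["th0"],p)[0]
if ph:
    m,line,seats=tray(grab_frame("scene"),pred); print("meas",m,"pred",pred,"line",line,"seats",seats.tolist())
    if m is not None: H.append(["m",m])
    H.append(["r",.05,0.])
q=fit(H); th0=H[0][1]+q[4]; p=q[:4]
th,w,o=sim(H,th0,p); print("fit",q.round(4),"th,w",round(th,3),round(w,3),"resid",np.round([a-b for a,b,_ in o][-6:],3))
wcs=[];ws=[];wd=w; tt=1/12
for i in range(n):
    tg=target+(.06 if i>=n-2 and target>.9 else 0)
    wd=min(tg,wd+acc*tt) if wd<tg else max(tg,wd-acc*tt)
    a=(wd-w)/tt; wm=(w+wd)/2; g=-p[2]*np.sin(th+wm*tt/2+p[3])
    wc=round(float(np.clip(wm+(p[1]+.005*wm+p[0]*a-g)/K,0,3.3)),4); wcs.append(wc); th,w=step(th,w,wc,p,tt); ws.append(w)
print("w plan",np.round(ws,2).tolist(),"end th",round(th,3))
f,cmd,rows=rows_for(d["ph"],np.array(d["cmd"]),wcs)
for i in range(0,n,20): show(rows[i:i+20])
H+=[["r",tt,c] for c in wcs]; st=state(); print("force",st["ft_force"].round(1),"t",round(st["time"],2),"pos",st["position"].round(1),"cmd",np.round(d["cmd"],1))
save(dict(H=H,ph=f,cmd=cmd.tolist(),p=list(p),th0=th0))
''')
E
python3 nxt.py 20 1.05 1.0 0
```

```text
[597.6, -94.9, 188.35] 15.94805404134695
fit [0.0599 0.0711 0.0414 0.0955 0.0037] th,w 2.839 0.812 resid [-0.004  0.004  0.003 -0.004  0.003 -0.001]
w plan [0.9, 0.98, 1.05, 1.05, 1.05, 1.05, 1.05, 1.05, 1.05, 1.05, 1.05, 1.05, 1.05, 1.05, 1.05, 1.05, 1.05, 1.05, 1.11, 1.11] end th 4.568
{"xyz":[[-0.023,-0.061,0.003],[-0.04,-0.059,0.004],[-0.052,-0.047,0.005],[-0.044,-0.027,0.005],[-0.047,-0.019,0.005],[-0.049,-0.012,0.005],[-0.048,-0.003,0.005],[-0.048,0.003,0.005],[-0.045,0.011,0.004],[-0.042,0.016,0.005],[-0.039,0.022,0.004],[-0.035,0.027,0.003],[-0.03,0.03,0.004],[-0.026,0.034,0.002],[-0.02,0.036,0.002],[-0.016,0.038,0.002],[-0.01,0.039,0.001],[-0.006,0.039,0.001],[0.001,0.056,0.0],[0.006,0.04,-0.001]],"yaw":[0,0,0,0,0,0,0,0,0,0,0,0,0,0,0,0,0,0,0,0]}
force [4.7 4.7 8.3] t 9.77 pos [598.  -92.2 189.7] cmd [597.6 -94.9 188.4]
```

```bash
python3 -m handwheel '{"xyz":[[-0.023,-0.061,0.003],[-0.04,-0.059,0.004],[-0.052,-0.047,0.005],[-0.044,-0.027,0.005],[-0.047,-0.019,0.005],[-0.049,-0.012,0.005],[-0.048,-0.003,0.005],[-0.048,0.003,0.005],[-0.045,0.011,0.004],[-0.042,0.016,0.005],[-0.039,0.022,0.004],[-0.035,0.027,0.003],[-0.03,0.03,0.004],[-0.026,0.034,0.002],[-0.02,0.036,0.002],[-0.016,0.038,0.002],[-0.01,0.039,0.001],[-0.006,0.039,0.001],[0.001,0.056,0.0],[0.006,0.04,-0.001]],"yaw":[0,0,0,0,0,0,0,0,0,0,0,0,0,0,0,0,0,0,0,0]}'; python3 nxt.py 20 1.05 1.0 1
```

```text
time: 11.43
position: [445.1, -136.3, 173.8]
tcp_rot: [180.0, -0.2, 0.0]
ft_force: [8.3, 2.2, 6.1]
finger_gap: 31.6
grasp_force: 30.0
meas 4.661612314186477 pred 4.568018802298769 line 0.10396909172451274 seats [-152.5, -107.8, -17.1, -62.4]
fit [0.0744 0.0688 0.044  0.1513 0.0011] th,w 4.713 1.083 resid [ 0.007 -0.001 -0.007  0.01  -0.012  0.004]
w plan [1.05, 1.05, 1.05, 1.05, 1.05, 1.05, 1.05, 1.05, 1.05, 1.05, 1.05, 1.05, 1.05, 1.05, 1.05, 1.05, 1.05, 1.05, 1.11, 1.11] end th 6.473
{"xyz":[[0.008,0.028,-0.001],[0.014,0.036,-0.001],[0.019,0.034,-0.002],[0.023,0.033,-0.003],[0.027,0.029,-0.002],[0.031,0.026,-0.004],[0.035,0.023,-0.003],[0.038,0.018,-0.004],[0.041,0.013,-0.005],[0.044,0.007,-0.004],[0.045,0.001,-0.005],[0.047,-0.005,-0.005],[0.046,-0.013,-0.004],[0.044,-0.02,-0.005],[0.042,-0.028,-0.005],[0.039,-0.034,-0.003],[0.032,-0.042,-0.004],[0.026,-0.047,-0.003],[0.022,-0.071,-0.002],[0.006,-0.058,0.0]],"yaw":[0,0,0,0,0,0,0,0,0,0,0,0,0,0,0,0,0,0,0,0]}
force [ 4.3 -0.1  6.7] t 11.48 pos [ 445.5 -137.4  173.8] cmd [ 444.4 -135.6  172.4]
```

```bash
python3 -m handwheel '{"xyz":[[0.008,0.028,-0.001],[0.014,0.036,-0.001],[0.019,0.034,-0.002],[0.023,0.033,-0.003],[0.027,0.029,-0.002],[0.031,0.026,-0.004],[0.035,0.023,-0.003],[0.038,0.018,-0.004],[0.041,0.013,-0.005],[0.044,0.007,-0.004],[0.045,0.001,-0.005],[0.047,-0.005,-0.005],[0.046,-0.013,-0.004],[0.044,-0.02,-0.005],[0.042,-0.028,-0.005],[0.039,-0.034,-0.003],[0.032,-0.042,-0.004],[0.026,-0.047,-0.003],[0.022,-0.071,-0.002],[0.006,-0.058,0.0]],"yaw":[0,0,0,0,0,0,0,0,0,0,0,0,0,0,0,0,0,0,0,0]}'; python3 nxt.py 20 1.05 1.0 1
```

```text
time: 13.15
position: [602.6, -117.5, 190.2]
tcp_rot: [180.0, -0.1, 0.0]
ft_force: [-4.3, -1.2, 9.0]
finger_gap: 31.7
grasp_force: 30.0
meas 6.408826789807501 pred 6.472590182889509 line None seats [37.3, -7.3, -52.3]
fit [ 0.0628  0.07    0.0409  0.1466 -0.0017] th,w 6.465 0.98 resid [-0.004 -0.007  0.015 -0.018  0.01  -0.004]
w plan [1.05, 1.05, 1.05, 1.05, 1.05, 1.05, 1.05, 1.05, 1.05, 1.05, 1.05, 1.05, 1.05, 1.05, 1.05, 1.05, 1.05, 1.05, 1.11, 1.11] end th 8.221
{"xyz":[[-0.009,-0.074,0.0],[-0.018,-0.056,0.002],[-0.029,-0.053,0.003],[-0.039,-0.046,0.004],[-0.048,-0.039,0.005],[-0.055,-0.03,0.006],[-0.061,-0.018,0.006],[-0.064,-0.005,0.007],[-0.064,0.007,0.007],[-0.062,0.021,0.006],[-0.056,0.033,0.006],[-0.049,0.044,0.005],[-0.039,0.054,0.004],[-0.028,0.06,0.003],[-0.014,0.065,0.002],[0.0,0.067,0.0],[0.013,0.065,-0.002],[0.026,0.06,-0.002],[0.049,0.066,-0.006],[0.05,0.043,-0.005]],"yaw":[0,0,0,0,0,0,0,0,0,0,0,0,0,0,0,0,0,0,0,0]}
force [ 0.2  3.2 10.5] t 13.2 pos [ 602.4 -115.3  190.2] cmd [ 601.6 -118.2  188.6]
```

```bash
python3 -m handwheel '{"xyz":[[-0.009,-0.074,0.0],[-0.018,-0.056,0.002],[-0.029,-0.053,0.003],[-0.039,-0.046,0.004],[-0.048,-0.039,0.005],[-0.055,-0.03,0.006],[-0.061,-0.018,0.006],[-0.064,-0.005,0.007],[-0.064,0.007,0.007],[-0.062,0.021,0.006],[-0.056,0.033,0.006],[-0.049,0.044,0.005],[-0.039,0.054,0.004],[-0.028,0.06,0.003],[-0.014,0.065,0.002],[0.0,0.067,0.0],[0.013,0.065,-0.002],[0.026,0.06,-0.002],[0.049,0.066,-0.006],[0.05,0.043,-0.005]],"yaw":[0,0,0,0,0,0,0,0,0,0,0,0,0,0,0,0,0,0,0,0]}'; python3 nxt.py 20 1.05 1.0 1
```

```text
time: 14.87
position: [478.3, -184.8, 177.3]
tcp_rot: [-180.0, -0.2, -0.0]
ft_force: [5.5, 11.2, 11.5]
finger_gap: 31.4
grasp_force: 30.0
meas 8.213480559841138 pred 8.220518700845398 line None seats [96.2, 51.0]
fit [ 0.0626  0.07    0.0409  0.1509 -0.0026] th,w 8.269 0.956 resid [-0.009  0.017 -0.016  0.01  -0.002 -0.004]
w plan [1.04, 1.05, 1.05, 1.05, 1.05, 1.05, 1.05, 1.05, 1.05, 1.05, 1.05, 1.05, 1.05, 1.05, 1.05, 1.05, 1.05, 1.05, 1.11, 1.11] end th 10.021
{"xyz":[[0.075,0.037,-0.008],[0.064,0.015,-0.006],[0.062,0.002,-0.007],[0.061,-0.01,-0.006],[0.056,-0.022,-0.006],[0.051,-0.031,-0.005],[0.044,-0.039,-0.005],[0.035,-0.046,-0.003],[0.025,-0.051,-0.003],[0.017,-0.053,-0.002],[0.007,-0.053,0.0],[-0.003,-0.053,0.0],[-0.01,-0.051,0.001],[-0.018,-0.048,0.002],[-0.024,-0.043,0.002],[-0.031,-0.038,0.003],[-0.034,-0.032,0.004],[-0.038,-0.026,0.004],[-0.055,-0.025,0.006],[-0.044,-0.012,0.004]],"yaw":[0,0,0,0,0,0,0,0,0,0,0,0,0,0,0,0,0,0,0,0]}
force [ 0.5  3.2 10.9] t 14.92 pos [ 480.1 -185.7  177.5] cmd [ 477.4 -184.2  175.8]
```

Prediction is now within 0.01 rad.

```bash
python3 -m handwheel '{"xyz":[[0.075,0.037,-0.008],[0.064,0.015,-0.006],[0.062,0.002,-0.007],[0.061,-0.01,-0.006],[0.056,-0.022,-0.006],[0.051,-0.031,-0.005],[0.044,-0.039,-0.005],[0.035,-0.046,-0.003],[0.025,-0.051,-0.003],[0.017,-0.053,-0.002],[0.007,-0.053,0.0],[-0.003,-0.053,0.0],[-0.01,-0.051,0.001],[-0.018,-0.048,0.002],[-0.024,-0.043,0.002],[-0.031,-0.038,0.003],[-0.034,-0.032,0.004],[-0.038,-0.026,0.004],[-0.055,-0.025,0.006],[-0.044,-0.012,0.004]],"yaw":[0,0,0,0,0,0,0,0,0,0,0,0,0,0,0,0,0,0,0,0]}'; python3 nxt.py 20 1.05 1.0 1
```

```text
time: 16.58
position: [536.8, -39.1, 183.0]
tcp_rot: [179.9, -0.1, 0.0]
ft_force: [-2.0, -6.9, 4.8]
finger_gap: 32.1
grasp_force: 30.0
meas 10.020794426800252 pred 10.021260595325279 line -0.8364088926931155 seats [154.3, -160.4, -115.3, -70.3]
fit [ 0.0626  0.07    0.0409  0.1508 -0.0026] th,w 10.074 1.005 resid [ 0.017 -0.016  0.011 -0.002 -0.004 -0.   ]
w plan [1.05, 1.05, 1.05, 1.05, 1.05, 1.05, 1.05, 1.05, 1.05, 1.05, 1.05, 1.05, 1.05, 1.05, 1.05, 1.05, 1.05, 1.05, 1.11, 1.11] end th 11.83
{"xyz":[[-0.053,-0.006,0.006],[-0.042,0.001,0.004],[-0.041,0.007,0.004],[-0.039,0.013,0.004],[-0.036,0.016,0.004],[-0.034,0.021,0.004],[-0.031,0.025,0.003],[-0.027,0.029,0.003],[-0.024,0.031,0.002],[-0.02,0.034,0.002],[-0.015,0.037,0.002],[-0.011,0.038,0.001],[-0.005,0.04,0.001],[-0.001,0.041,0.0],[0.004,0.04,-0.001],[0.009,0.041,-0.001],[0.016,0.04,-0.001],[0.02,0.037,-0.002],[0.037,0.048,-0.004],[0.034,0.031,-0.004]],"yaw":[0,0,0,0,0,0,0,0,0,0,0,0,0,0,0,0,0,0,0,0]}
force [-1.4 -2.5  6.3] t 16.63 pos [535.5 -39.  182.9] cmd [537.4 -39.4 182.1]
```

```bash
python3 -m handwheel '{"xyz":[[-0.053,-0.006,0.006],[-0.042,0.001,0.004],[-0.041,0.007,0.004],[-0.039,0.013,0.004],[-0.036,0.016,0.004],[-0.034,0.021,0.004],[-0.031,0.025,0.003],[-0.027,0.029,0.003],[-0.024,0.031,0.002],[-0.02,0.034,0.002],[-0.015,0.037,0.002],[-0.011,0.038,0.001],[-0.005,0.04,0.001],[-0.001,0.041,0.0],[0.004,0.04,-0.001],[0.009,0.041,-0.001],[0.016,0.04,-0.001],[0.02,0.037,-0.002],[0.037,0.048,-0.004],[0.034,0.031,-0.004]],"yaw":[0,0,0,0,0,0,0,0,0,0,0,0,0,0,0,0,0,0,0,0]}'; python3 nxt.py 20 1.05 1.0 1
```

```text
time: 18.3
position: [473.5, -181.0, 176.9]
tcp_rot: [180.0, -0.1, 0.0]
ft_force: [1.9, 4.3, 9.8]
finger_gap: 31.3
grasp_force: 30.0
meas 11.834651465635849 pred 11.829592558152072 line 0.9968464966640167 seats [33.9, -101.5, -11.4, -57.0]
fit [ 0.063   0.07    0.041   0.1526 -0.0026] th,w 11.886 1.0 resid [-0.015  0.01  -0.004 -0.004 -0.001  0.002]
w plan [1.05, 1.05, 1.05, 1.05, 1.05, 1.05, 1.05, 1.05, 1.05, 1.05, 1.05, 1.05, 1.05, 1.05, 1.05, 1.05, 1.05, 1.05, 1.11, 1.11] end th 13.642
{"xyz":[[0.048,0.032,-0.005],[0.044,0.019,-0.004],[0.047,0.013,-0.005],[0.049,0.005,-0.005],[0.051,-0.002,-0.006],[0.051,-0.011,-0.005],[0.049,-0.02,-0.005],[0.047,-0.028,-0.005],[0.042,-0.037,-0.004],[0.035,-0.045,-0.004],[0.027,-0.051,-0.003],[0.018,-0.056,-0.002],[0.008,-0.06,0.0],[-0.004,-0.061,0.0],[-0.016,-0.06,0.002],[-0.028,-0.057,0.003],[-0.039,-0.051,0.004],[-0.048,-0.042,0.005],[-0.071,-0.038,0.007],[-0.065,-0.017,0.007]],"yaw":[0,0,0,0,0,0,0,0,0,0,0,0,0,0,0,0,0,0,0,0]}
force [ 0.5  1.3 10.6] t 18.35 pos [ 474.6 -181.8  177. ] cmd [ 472.6 -180.4  175.4]
```

```bash
python3 -m handwheel '{"xyz":[[0.048,0.032,-0.005],[0.044,0.019,-0.004],[0.047,0.013,-0.005],[0.049,0.005,-0.005],[0.051,-0.002,-0.006],[0.051,-0.011,-0.005],[0.049,-0.02,-0.005],[0.047,-0.028,-0.005],[0.042,-0.037,-0.004],[0.035,-0.045,-0.004],[0.027,-0.051,-0.003],[0.018,-0.056,-0.002],[0.008,-0.06,0.0],[-0.004,-0.061,0.0],[-0.016,-0.06,0.002],[-0.028,-0.057,0.003],[-0.039,-0.051,0.004],[-0.048,-0.042,0.005],[-0.071,-0.038,0.007],[-0.065,-0.017,0.007]],"yaw":[0,0,0,0,0,0,0,0,0,0,0,0,0,0,0,0,0,0,0,0]}'; python3 nxt.py 20 1.05 1.0 1
```

```text
time: 20.02
position: [533.4, -38.4, 182.6]
tcp_rot: [179.9, -0.1, 0.0]
ft_force: [-0.4, -14.7, 7.2]
finger_gap: 31.3
grasp_force: 30.0
meas 13.637441452055906 pred 13.642055997828244 line 2.762831565813432 seats [46.9, 2.1]
fit [ 0.0627  0.07    0.0409  0.1542 -0.0029] th,w 13.691 0.953 resid [ 0.01  -0.003 -0.003 -0.001  0.003 -0.003]
w plan [1.04, 1.05, 1.05, 1.05, 1.05, 1.05, 1.05, 1.05, 1.05, 1.05, 1.05, 1.05, 1.05, 1.05, 1.05, 1.05, 1.05, 1.05, 1.11, 1.11] end th 15.444
{"xyz":[[-0.085,-0.001,0.009],[-0.067,0.015,0.007],[-0.06,0.029,0.006],[-0.053,0.04,0.005],[-0.043,0.05,0.005],[-0.032,0.058,0.003],[-0.02,0.063,0.002],[-0.006,0.066,0.001],[0.008,0.064,-0.001],[0.02,0.062,-0.002],[0.031,0.056,-0.003],[0.041,0.047,-0.005],[0.049,0.039,-0.005],[0.055,0.027,-0.005],[0.058,0.017,-0.007],[0.06,0.005,-0.006],[0.058,-0.006,-0.006],[0.055,-0.016,-0.005],[0.063,-0.034,-0.007],[0.044,-0.036,-0.005]],"yaw":[0,0,0,0,0,0,0,0,0,0,0,0,0,0,0,0,0,0,0,0]}
force [-0.2 -5.3  6. ] t 20.07 pos [531.3 -38.4 182.4] cmd [533.8 -38.7 181.6]
```

```bash
python3 -m handwheel '{"xyz":[[-0.085,-0.001,0.009],[-0.067,0.015,0.007],[-0.06,0.029,0.006],[-0.053,0.04,0.005],[-0.043,0.05,0.005],[-0.032,0.058,0.003],[-0.02,0.063,0.002],[-0.006,0.066,0.001],[0.008,0.064,-0.001],[0.02,0.062,-0.002],[0.031,0.056,-0.003],[0.041,0.047,-0.005],[0.049,0.039,-0.005],[0.055,0.027,-0.005],[0.058,0.017,-0.007],[0.06,0.005,-0.006],[0.058,-0.006,-0.006],[0.055,-0.016,-0.005],[0.063,-0.034,-0.007],[0.044,-0.036,-0.005]],"yaw":[0,0,0,0,0,0,0,0,0,0,0,0,0,0,0,0,0,0,0,0]}'; python3 nxt.py 20 0.7 0.6 1
```

```text
time: 21.73
position: [579.1, -174.8, 188.0]
tcp_rot: [180.0, -0.1, -0.0]
ft_force: [-3.8, 1.1, 9.0]
finger_gap: 31.6
grasp_force: 30.0
meas 15.415625811332394 pred 15.443868150924304 line -1.7235074432519215 seats []
fit [ 0.0627  0.07    0.0411  0.1615 -0.0056] th,w 15.488 0.979 resid [-0.003  0.002  0.005  0.006  0.001 -0.021]
w plan [0.93, 0.88, 0.83, 0.78, 0.73, 0.7, 0.7, 0.7, 0.7, 0.7, 0.7, 0.7, 0.7, 0.7, 0.7, 0.7, 0.7, 0.7, 0.7, 0.7] end th 16.719
{"xyz":[[0.025,-0.028,-0.002],[0.021,-0.029,-0.002],[0.016,-0.029,-0.002],[0.012,-0.029,-0.001],[0.009,-0.027,-0.001],[0.007,-0.031,-0.001],[0.004,-0.038,0.0],[0.0,-0.037,0.0],[-0.004,-0.036,0.0],[-0.008,-0.035,0.001],[-0.012,-0.033,0.001],[-0.015,-0.031,0.002],[-0.018,-0.029,0.002],[-0.02,-0.027,0.002],[-0.023,-0.023,0.002],[-0.025,-0.021,0.003],[-0.026,-0.018,0.002],[-0.027,-0.015,0.003],[-0.029,-0.012,0.003],[-0.029,-0.01,0.003]],"yaw":[0,0,0,0,0,0,0,0,0,0,0,0,0,0,0,0,0,0,0,0]}
force [ 1.8  0.7 11.3] t 21.78 pos [ 580.4 -173.3  188.1] cmd [ 577.8 -174.9  186.4]
```

```bash
python3 -m handwheel '{"xyz":[[0.025,-0.028,-0.002],[0.021,-0.029,-0.002],[0.016,-0.029,-0.002],[0.012,-0.029,-0.001],[0.009,-0.027,-0.001],[0.007,-0.031,-0.001],[0.004,-0.038,0.0],[0.0,-0.037,0.0],[-0.004,-0.036,0.0],[-0.008,-0.035,0.001],[-0.012,-0.033,0.001],[-0.015,-0.031,0.002],[-0.018,-0.029,0.002],[-0.02,-0.027,0.002],[-0.023,-0.023,0.002],[-0.025,-0.021,0.003],[-0.026,-0.018,0.002],[-0.027,-0.015,0.003],[-0.029,-0.012,0.003],[-0.029,-0.01,0.003]],"yaw":[0,0,0,0,0,0,0,0,0,0,0,0,0,0,0,0,0,0,0,0]}'; python3 nxt.py 20 0.6 0.5 1
```

```text
time: 23.45
position: [542.2, -40.3, 183.6]
tcp_rot: [180.0, -0.1, 0.0]
ft_force: [-0.8, -4.6, 5.8]
finger_gap: 31.5
grasp_force: 30.0
meas 16.726034921030493 pred 16.71875410622942 line -0.40716761556643694 seats [178.9, -136.2, -91.2, -46.2]
fit [ 0.0631  0.07    0.0411  0.1634 -0.0049] th,w 16.757 0.632 resid [ 0.002  0.005  0.003  0.    -0.021  0.002]
w plan [0.6, 0.6, 0.6, 0.6, 0.6, 0.6, 0.6, 0.6, 0.6, 0.6, 0.6, 0.6, 0.6, 0.6, 0.6, 0.6, 0.6, 0.6, 0.6, 0.6] end th 17.758
{"xyz":[[-0.019,-0.004,0.002],[-0.026,-0.004,0.003],[-0.027,-0.002,0.003],[-0.027,0.0,0.002],[-0.026,0.003,0.003],[-0.026,0.004,0.003],[-0.026,0.007,0.003],[-0.025,0.009,0.002],[-0.024,0.011,0.003],[-0.023,0.014,0.002],[-0.022,0.015,0.002],[-0.021,0.017,0.003],[-0.019,0.018,0.002],[-0.018,0.021,0.001],[-0.016,0.022,0.002],[-0.015,0.024,0.002],[-0.012,0.025,0.001],[-0.011,0.026,0.001],[-0.008,0.028,0.001],[-0.005,0.028,0.0]],"yaw":[0,0,0,0,0,0,0,0,0,0,0,0,0,0,0,0,0,0,0,0]}
force [-0.9 -3.1  5.9] t 23.5 pos [541.2 -40.2 183.5] cmd [542.4 -40.4 182.6]
```

```bash
python3 -m handwheel '{"xyz":[[-0.019,-0.004,0.002],[-0.026,-0.004,0.003],[-0.027,-0.002,0.003],[-0.027,0.0,0.002],[-0.026,0.003,0.003],[-0.026,0.004,0.003],[-0.026,0.007,0.003],[-0.025,0.009,0.002],[-0.024,0.011,0.003],[-0.023,0.014,0.002],[-0.022,0.015,0.002],[-0.021,0.017,0.003],[-0.019,0.018,0.002],[-0.018,0.021,0.001],[-0.016,0.022,0.002],[-0.015,0.024,0.002],[-0.012,0.025,0.001],[-0.011,0.026,0.001],[-0.008,0.028,0.001],[-0.005,0.028,0.0]],"yaw":[0,0,0,0,0,0,0,0,0,0,0,0,0,0,0,0,0,0,0,0]}'; python3 nxt.py 12 0.5 0.3 1
```

```text
time: 25.17
position: [444.0, -106.2, 173.5]
tcp_rot: [180.0, -0.2, 0.0]
ft_force: [7.6, -0.3, 4.9]
finger_gap: 31.4
grasp_force: 30.0
meas 17.751033931838357 pred 17.758212215094467 line 0.6307872078197836 seats [-122.9, 13.1, -77.6, -32.4]
fit [ 0.0628  0.07    0.041   0.1626 -0.005 ] th,w 17.781 0.531 resid [ 0.004  0.004  0.001 -0.021  0.004 -0.002]
w plan [0.51, 0.5, 0.5, 0.5, 0.5, 0.5, 0.5, 0.5, 0.5, 0.5, 0.5, 0.5] end th 18.283
{"xyz":[[-0.003,0.021,0.001],[-0.001,0.026,0.0],[0.001,0.028,0.0],[0.004,0.028,-0.001],[0.006,0.027,0.0],[0.009,0.028,-0.001],[0.011,0.027,-0.001],[0.014,0.026,-0.002],[0.017,0.026,-0.002],[0.019,0.024,-0.002],[0.022,0.022,-0.002],[0.024,0.02,-0.002]],"yaw":[0,0,0,0,0,0,0,0,0,0,0,0]}
force [ 4.8 -1.6  6.4] t 25.22 pos [ 443.9 -107.1  173.5] cmd [ 443.4 -105.9  172.4]
```

```bash
cat > fin.py <<'E'
# photo -> fit -> n rows: constant speed then constant decel a to stop at th = 6 pi
import sys; from plan import *; from vis import tray; from plant import grab_frame,state
n,a,off=int(sys.argv[1]),float(sys.argv[2]),float(sys.argv[3])
d=load(); H=d["H"]; pred=sim(H,d["th0"],d["p"])[0]
m,line,seats=tray(grab_frame("scene"),pred); H+=[["m",m],["r",.05,0.]]
q=fit(H); th0=H[0][1]+q[4]; p=q[:4]; th,w,o=sim(H,th0,p)
print("meas",m,"pred",pred,"line",line,"seats",seats.tolist(),"th,w",th,w,"resid",np.round([x-y for x,y,_ in o][-4:],3))
G=6*np.pi+off; tt=1/12; wcs=[];T=[]; w0=w
for i in range(n):
    rem=G-th; wd=min(w0,np.sqrt(max(0,2*a*(rem-w*tt/2)))-a*tt/2) if rem>0 else 0; wd=max(wd,0)
    acc=(wd-w)/tt; wm=(w+wd)/2; g=-p[2]*np.sin(th+wm*tt/2+p[3])
    wc=wm+(p[1]+.005*wm+p[0]*acc-g)/K if wm>.02 else 0
    wc=round(float(np.clip(wc,0,3)),4); wcs.append(wc); th,w=step(th,w,wc,p,tt); T.append((round(th-6*np.pi,3),round(w,2)))
print(T); f,cmd,rows=rows_for(d["ph"],np.array(d["cmd"]),wcs)
for i in range(0,n,20): show(rows[i:i+20])
H+=[["r",tt,c] for c in wcs]; print(state()["time"],state()["ft_force"].round(1)); save(dict(H=H,ph=f,cmd=cmd.tolist(),p=list(p),th0=th0))
E
python3 -m handwheel '{"xyz":[[-0.003,0.021,0.001],[-0.001,0.026,0.0],[0.001,0.028,0.0],[0.004,0.028,-0.001],[0.006,0.027,0.0],[0.009,0.028,-0.001],[0.011,0.027,-0.001],[0.014,0.026,-0.002],[0.017,0.026,-0.002],[0.019,0.024,-0.002],[0.022,0.022,-0.002],[0.024,0.02,-0.002]],"yaw":[0,0,0,0,0,0,0,0,0,0,0,0]}'; python3 fin.py 26 0.35 0
```

```text
time: 26.22
position: [474.7, -181.9, 176.9]
tcp_rot: [180.0, -0.1, 0.0]
ft_force: [0.3, 2.0, 14.0]
finger_gap: 31.3
grasp_force: 30.0
meas 18.27012221134142 pred 18.282942038042677 line 1.1418278525885817 seats [42.6, -2.7, -93.3, -48.4] th,w 18.299242569930094 0.4241387484288424 resid [-0.022  0.005  0.003 -0.006]
[(np.float64(-0.515), np.float64(0.42)), (np.float64(-0.48), np.float64(0.42)), (np.float64(-0.444), np.float64(0.42)), (np.float64(-0.409), np.float64(0.42)), (np.float64(-0.374), np.float64(0.42)), (np.float64(-0.338), np.float64(0.42)), (np.float64(-0.303), np.float64(0.42)), (np.float64(-0.267), np.float64(0.42)), (np.float64(-0.233), np.float64(0.4)), (np.float64(-0.201), np.float64(0.37)), (np.float64(-0.171), np.float64(0.35)), (np.float64(-0.143), np.float64(0.32)), (np.float64(-0.118), np.float64(0.29)), (np.float64(-0.096), np.float64(0.26)), (np.float64(-0.075), np.float64(0.23)), (np.float64(-0.058), np.float64(0.2)), (np.float64(-0.042), np.float64(0.17)), (np.float64(-0.029), np.float64(0.14)), (np.float64(-0.019), np.float64(0.11)), (np.float64(-0.011), np.float64(0.08)), (np.float64(-0.005), np.float64(0.06)), (np.float64(-0.001), np.float64(0.03)), (np.float64(-0.001), 0.0), (np.float64(-0.001), 0.0), (np.float64(-0.001), 0.0), (np.float64(-0.001), 0.0)]
{"xyz":[[0.025,0.017,-0.003],[0.027,0.015,-0.003],[0.029,0.013,-0.003],[0.03,0.009,-0.003],[0.032,0.007,-0.003],[0.032,0.003,-0.004],[0.033,0.0,-0.003],[0.033,-0.003,-0.004],[0.028,-0.006,-0.002],[0.025,-0.008,-0.003],[0.025,-0.009,-0.003],[0.022,-0.011,-0.002],[0.022,-0.013,-0.002],[0.02,-0.014,-0.002],[0.019,-0.015,-0.002],[0.017,-0.016,-0.002],[0.015,-0.017,-0.002],[0.014,-0.018,-0.001],[0.012,-0.017,-0.001],[0.011,-0.019,-0.001]],"yaw":[0,0,0,0,0,0,0,0,0,0,0,0,0,0,0,0,0,0,0,0]}
{"xyz":[[0.009,-0.018,-0.001],[0.008,-0.018,-0.001],[0.0,0.0,0.0],[0.0,0.0,0.0],[0.0,0.0,0.0],[0.0,0.0,0.0]],"yaw":[0,0,0,0,0,0]}
26.2667 [-0.7  1.1 12.4]
```

```bash
python3 -m handwheel '{"xyz":[[0.025,0.017,-0.003],[0.027,0.015,-0.003],[0.029,0.013,-0.003],[0.03,0.009,-0.003],[0.032,0.007,-0.003],[0.032,0.003,-0.004],[0.033,0.0,-0.003],[0.033,-0.003,-0.004],[0.028,-0.006,-0.002],[0.025,-0.008,-0.003],[0.025,-0.009,-0.003],[0.022,-0.011,-0.002],[0.022,-0.013,-0.002],[0.02,-0.014,-0.002],[0.019,-0.015,-0.002],[0.017,-0.016,-0.002],[0.015,-0.017,-0.002],[0.014,-0.018,-0.001],[0.012,-0.017,-0.001],[0.011,-0.019,-0.001]],"yaw":[0,0,0,0,0,0,0,0,0,0,0,0,0,0,0,0,0,0,0,0]}' >/dev/null; python3 -m handwheel '{"xyz":[[0.009,-0.018,-0.001],[0.008,-0.018,-0.001],[0.0,0.0,0.0],[0.0,0.0,0.0],[0.0,0.0,0.0],[0.0,0.0,0.0]],"yaw":[0,0,0,0,0,0]}'
python3 - <<'E'
from vis import *; from plant import grab_frame
f=grab_frame("scene"); m,l,s=tray(f,6*np.pi); print(m-6*np.pi,l,s)
m,l,s=tray(grab_frame("scene"),6*np.pi); print(m-6*np.pi)
a=cv2.resize(f["image"][160:310,165:315,::-1],None,fx=4,fy=4); cv2.imwrite("pics/s1.png",a)
E
```

```text
time: 28.43
position: [596.9, -147.2, 189.7]
tcp_rot: [180.0, -0.2, 0.0]
ft_force: [2.8, -2.5, 9.4]
finger_gap: 31.6
grasp_force: 30.0
-0.017702203720403986 None [ 29.5 -15.5 -59.8]
-0.017702203720403986
```

View pics/s1.png

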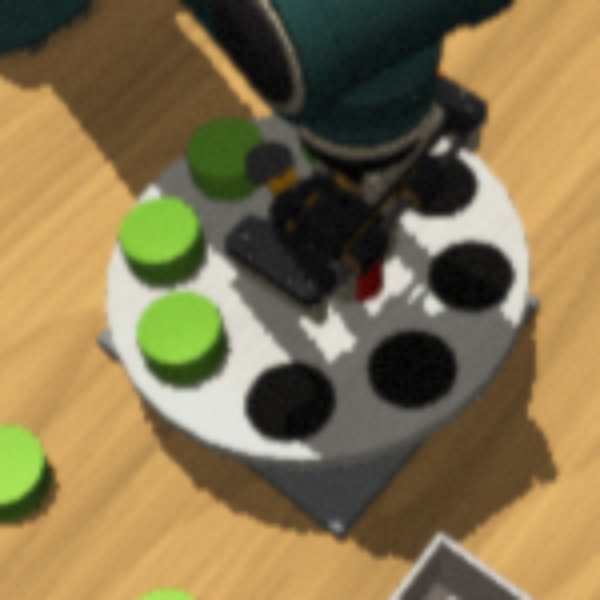

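Stopped 0.018 rad (3 mm) from the gate. The picture shows the seats and bars at the expected angles; the line is hidden behind the gripper. Releasing and lifting straight up.

```bash
python3 -m handwheel '{"xyz":[[0,0,0],[0,0,0],[0,0,0],[0,0,0],[0,0,0],[0,0,-0.03],[0,0,-0.06],[0,0,-0.09],[0,0,-0.1],[0,0,-0.1],[0,0,-0.1],[0,0,0],[0,0,0]],"yaw":[0,0,0,0,0,0,0,0,0,0,0,0,0]}' 0.65; python3 -m handwheel '{"xyz":[[0,0.1,0],[0,0.15,0],[0,0.15,0],[0,0.15,0],[0,0.15,0],[0,0.15,0],[0,0.15,0],[0,0.15,0],[0,0.1,0],[0,0,0],[0,0,0],[0,0,0]],"yaw":[0,0,0,0,0,0,0,0,0,0,0,0]}'
python3 - <<'E'
from vis import *; from plant import grab_frame
f=grab_frame("scene"); print(tray(f,0.)); t=grab_frame("top"); print(tray(grab_frame("scene"),0.)[0])
a=cv2.resize(f["image"][160:310,165:315,::-1],None,fx=2.6,fy=2.6); b=cv2.resize(t["image"][115:265,200:350,::-1],None,fx=2.6,fy=2.6)
cv2.imwrite("pics/e1.png",np.hstack([a,b]))
c=np.vstack([np.hstack([f["image"],t["image"]])])[:,:,::-1]; cv2.imwrite("pics/e2.png",cv2.resize(c,(800,300)))
E
```

```text
time: 29.62
position: [596.3, -147.2, 311.0]
tcp_rot: [179.9, -0.2, 0.0]
ft_force: [0.4, -0.1, -0.6]
finger_gap: 60.5
grasp_force: 0.0
time: 30.62
position: [596.0, -459.2, 307.7]
tcp_rot: [-180.0, 0.0, 0.0]
ft_force: [-0.2, 0.5, 0.0]
finger_gap: 60.3
grasp_force: 0.0
(np.float64(-0.007978100346072381), np.float64(1.7028037679638095), array([ 75. ,  30. , -15.3, -60.7]))
-0.008447549406923383
```

View pics/e1.png

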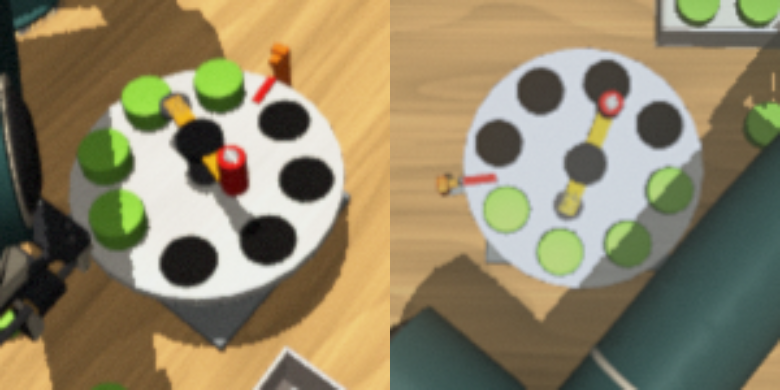

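View pics/e2.png

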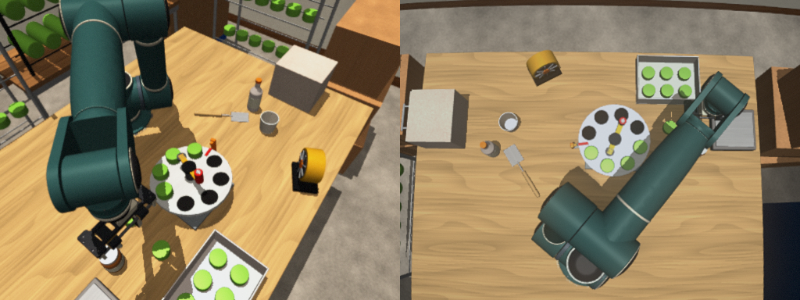

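The red line points straight at the orange post in both views: line at about (265,90) and post at (280,60) in the scene crop, (480,180) and (445,183) in the top crop. The tray is at rest, the gripper is clear, and nothing else on the bench has moved.

```bash
python3 -c "
from plant import close_job; print(close_job())"
```

```text
the job is handed in; nothing more can be done
None
```

The job is handed in. By camera and fitted model the tray held about 10 turns a minute for roughly 10 s, then stopped with the red line within about 3 mm of the gate; the grip is released and nothing else was touched. The hand-in returned no verdict.

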